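# Press home the caps round a tube rack

### The job

Six tubes in the round grey rack have their push-in caps standing up. Run the fingertips along the row, from the red cap round over the four white ones to the blue cap, and gently press each cap home in turn; keep the fingertips low, within 5 cm of the caps, from the first cap to the last. Only press: do not pick up, tip or shift the rack or disturb anything else on the bench, and come clear at the end.

Things in the scene. Friction and masses are not known exactly. Their poses are not given: they have to be found in the camera images.
- carousel: Loose round grey microtube rack, 156 mm across, 0.85 kg, on rubber feet, at any yaw; origin at the centre of its underside, z up. Top disc at z = 46 mm, low black hub (28 mm across) to 52 mm. Eight places on a 60 mm radius circle, place k at k*45 degrees from its +x axis, counterclockwise from above. Places 0 to 5 hold tubes with caps 1 to 6; 6 and 7 are empty dark spots.
- cap_1_top (a point): Centre of the top face of cap_1, the red cap at place 0: a flat round push-in cap, 18 mm across, head 6 mm high; the top is at 64 mm over the bench when the cap is fully up and 54 mm when fully down; it moves with the cap.
- cap_1 (a joint): How far cap_1 (red) is pushed in, in m: 0 fully up, 0.010 at its hard stop; starts between 0 and 0.002; it counts as home from 0.007. It slides straight down against about 4 N of friction, has no spring and stays where it is left; it cannot be pulled out.
- cap_2_top (a point): Centre of the top face of cap_2, the white cap at place 1: a flat round push-in cap, 18 mm across, head 6 mm high; the top is at 64 mm over the bench when the cap is fully up and 54 mm when fully down; it moves with the cap.
- cap_2 (a joint): How far cap_2 (white) is pushed in, in m: 0 fully up, 0.010 at its hard stop; starts between 0 and 0.002; it counts as home from 0.007. It slides straight down against about 4 N of friction, has no spring and stays where it is left; it cannot be pulled out.
- cap_3_top (a point): Centre of the top face of cap_3, the white cap at place 2: a flat round push-in cap, 18 mm across, head 6 mm high; the top is at 64 mm over the bench when the cap is fully up and 54 mm when fully down; it moves with the cap.
- cap_3 (a joint): How far cap_3 (white) is pushed in, in m: 0 fully up, 0.010 at its hard stop; starts between 0 and 0.002; it counts as home from 0.007. It slides straight down against about 4 N of friction, has no spring and stays where it is left; it cannot be pulled out.
- cap_4_top (a point): Centre of the top face of cap_4, the white cap at place 3: a flat round push-in cap, 18 mm across, head 6 mm high; the top is at 64 mm over the bench when the cap is fully up and 54 mm when fully down; it moves with the cap.
- cap_4 (a joint): How far cap_4 (white) is pushed in, in m: 0 fully up, 0.010 at its hard stop; starts between 0 and 0.002; it counts as home from 0.007. It slides straight down against about 4 N of friction, has no spring and stays where it is left; it cannot be pulled out.
- cap_5_top (a point): Centre of the top face of cap_5, the white cap at place 4: a flat round push-in cap, 18 mm across, head 6 mm high; the top is at 64 mm over the bench when the cap is fully up and 54 mm when fully down; it moves with the cap.
- cap_5 (a joint): How far cap_5 (white) is pushed in, in m: 0 fully up, 0.010 at its hard stop; starts between 0 and 0.002; it counts as home from 0.007. It slides straight down against about 4 N of friction, has no spring and stays where it is left; it cannot be pulled out.
- cap_6_top (a point): Centre of the top face of cap_6, the blue cap at place 5: a flat round push-in cap, 18 mm across, head 6 mm high; the top is at 64 mm over the bench when the cap is fully up and 54 mm when fully down; it moves with the cap.
- cap_6 (a joint): How far cap_6 (blue) is pushed in, in m: 0 fully up, 0.010 at its hard stop; starts between 0 and 0.002; it counts as home from 0.007. It slides straight down against about 4 N of friction, has no spring and stays where it is left; it cannot be pulled out.
- rack_c: Bystander, loose: orange tube rack, 52x132x61 mm (x, y, z), full of capped tubes; origin at the centre of its underside.
- vial_3: Bystander, loose: screw vial with white cap, 24 mm across, 50 mm high; origin at the centre of its underside.
- tape_roll: Bystander, loose: cream roll of label tape, 68 mm across, 19 mm high, lying flat; origin at the centre of its underside.
- marker_a: Bystander, loose: white felt pen with black cap, 133 mm long along its y axis, 14 mm thick, lying; origin at the centre of its underside.
- timer: Bystander, loose: white bench timer with three keys, 55x65x18 mm; origin at the centre of its underside.
- petri_0: Bystander, loose: lidded petri dish, 91 mm across, 15 mm high; origin at the centre of its underside.

How it is judged:
On the way, in this order (a step that is already met when the one before it is completed fails the run):
1. the red cap is home (value of joint cap_1 above 0.007 m), for 0.1 s.
2. the first three caps are home (value of joint each of cap_1, cap_2, cap_3 above 0.007 m), for 0.1 s.
3. all six caps are home (all of step 2 and value of joint each of cap_4, cap_5, cap_6 above 0.007 m), for 0.1 s.
At the end, for the whole second after the job is handed in: All six caps are at least 7 mm in (of 10 mm); the rack stands level, at rest and within 2 cm of where it was; every bystander is within 2 cm of where it was (all of step 3 and distance of each of carousel, rack_c, vial_3, tape_roll, marker_a, timer, petri_0 from where it was at the start of the episode below 0.02 m and angle between carousel's own z axis and vertical below 0.05 rad and linear speed of carousel below 0.02 m/s); the robot touches nothing.
It fails at once if a cap is pushed in (over 5 mm) while the one before it in the row is still up (under 3 mm) ((value of joint cap_2 above 0.005 m and value of joint cap_1 below 0.003 m) or (value of joint cap_3 above 0.005 m and value of joint cap_2 below 0.003 m) or (value of joint cap_4 above 0.005 m and value of joint cap_3 below 0.003 m) or (value of joint cap_5 above 0.005 m and value of joint cap_4 below 0.003 m) or (value of joint cap_6 above 0.005 m and value of joint cap_5 below 0.003 m)).
It fails at once if the fingertips leave the row (over about 6 cm above the caps, or 13 cm sideways from the rack's centre) between the first cap and the last (value of joint cap_1 above 0.007 m and value of joint cap_6 below 0.007 m and (z of the grasp point in the frame of carousel above 0.15 m or horizontal distance between the grasp point and carousel above 0.13 m)).
It fails at once if the rack is shifted by more than 2 cm, lifted by more than 6 mm or tipped by more than 0.1 rad (distance of carousel from where it was at the start of the episode above 0.02 m or height (world z) of carousel above 0.006 m or angle between carousel's own z axis and vertical above 0.1 rad).
It fails at once if the rack or its caps are pressed with more than 40 N (contact force between any of the fingers, the arm and carousel above 40 N).
It fails at once if a bystander is lifted, pushed or knocked by more than 2 cm (distance of any of rack_c, vial_3, tape_roll, marker_a, timer, petri_0 from where it was at the start of the episode above 0.02 m).
It also fails if it takes over 58 s, if anything falls off the work surface, if the arm or the gripper's body presses on something with over 40 N, if the wrist force passes 120 N, or if a joint passes its speed limit or range.

### The arm

A 6-joint arm with a two-finger parallel gripper is mounted at the origin on a cart in front of the work surface, level with it; the furniture and walls round the work are solid. World frame = base frame: x ahead of the robot, y to its left, z up, the work surface at z = 0. Lengths are in m, angles in rad, forces in N, time in s.
With the tool pointing down it reaches from about 0.25 to 0.775 m from the base axis. Payload 4 kg.
Tool frame: the origin (TCP) lies on the centre line of the jaws, within the pads' length; the fingertips stand 8 mm ahead of it and the grasp point (between the pads) lies 11 mm behind it; z points along the fingers, y is the direction in which the jaws open and shut (so a half turn about z gives the same grasp; the last joint's range is limited). The gripper opens to 94 mm and grips with 3 to 60 N. Pads are 16 mm wide; open, the fingers measure 119 mm over their backs; the gripper's body (75 mm by 177 mm) begins 78 mm behind the grasp point.
Start: joints at [1.152, 0.087, 1.371, -0, 1.684, -0.103], TCP at [0.171, 0.523, 0.214] pointing down, gripper open.
Joint ranges: [-3.1, 3.1], [-0.76, 2.03], [0.27, 2.55], [-1.08, 4.22], [0.17, 2.65], [-2.57, 2.57]. Speed limits (rad/s): [2.79, 2.79, 3.14, 3.14, 3.14, 3.14].

### API

Orientations are given as [roll, pitch, yaw] about the fixed x, y, z axes, in that order (R = Rz(yaw) Ry(pitch) Rx(roll)).
In Python, from bench import * gives the robot as it stands.
- The arm moves only by the tool step_arm, never from a script. Its argument "steps" is a list of rows, each an object of numbers: "jaw": the opening, from 0 (shut) to 1 (fully open); "tx", "ty", "tz": the shift along the tool's x, y, z in m; "ax", "ay", "az": the turn, a rotation vector about the tool's x, y, z in rad. In form: [{"jaw": .., "tx": .., "ty": .., "tz": .., "ax": .., "ay": .., "az": ..}, ...]. A call has 1 to 8 rows; each row is the pose to reach, as a shift and turn from the pose measured when the call began, along the tool's axes at that moment; what a row does not reach only later rows make up. A row lasts 1/10 s, in which the tool goes at most 50 mm and 8.59 degrees, less where a joint would pass 70% of its speed; a pose out of reach is approached as far as the arm can. A call with a gripper value outside its range is refused whole. The fingers move at their own pace and stop on an object; the grip force is fixed at half the most. Time passes only in rows, so rows that repeat a pose let the fingers close. It gives the time, the measured TCP pose, the force and the opening at its end, in the units of the state.
- get_obs(): the state, without advancing time (a new reading comes with each control period).
- snapshot(name): name is "scene" or "top" or "wrist"; returns (picture, depth): 400x640x3 uint8, red, green, blue; 400x640 float32, m along the optical axis (not along the pixel's ray), 0 where there is no reading.
- camera_model(name): a dict with "intrinsics" (3x3 intrinsics, pixels), "origin" and "orientation" of the camera in the world. Camera axes: x right, y down, z forward; pixel columns grow to the right and rows downward; lengths in m; the calibration is good to about 2 mm. A picture is of the moment at which its call begins: read the wrist's pose just before it. camera_model takes no time and is no camera call; for the wrist camera it gives the pose at the moment of the call.
- close_job(): hands the job in, once; it reports no verdict.
Trained networks look in the newest picture that a camera, given by its name, has taken for a name from the list of things; names that differ only in an ending like _2 or _b are one class to them, and where a whole thing is asked for, a point or a joint stands for the part that bears it (a point fixed in the world has none). Each returns a list of dicts, best first, with "confidence" (0 to 1); they miss things now and then, are a little off and sometimes report something else, mostly with a low value. They report only what shows in the picture. A call takes as long as a camera call.
- silhouettes(camera, query): "pixels" (400x640 bool, what is visible of it) and "rect" ([left, top, right, bottom] in pixels, round what is visible of it).
The state is a dict: "time": time; "joint_positions": joint angles; "qvel": joint speeds; "joint_torque": joint torques, N m; "tool_pos": TCP position; "ee_rot": TCP orientation; "wrist_force": force on the tool from outside, world axes, zero at the start; "wrist_torque": the same for the moment, N m; "width": finger opening in m.
Only numpy, scipy, OpenCV 4.12 (cv2) and the standard library are available. Lean on these libraries where they do the work, as an engineer would, in place of code of your own. Each camera call takes 0.05 s, during which the arm holds its last target. There are 200 camera calls.

## Working session

There is one attempt and no reset: what is moved stays moved. The work goes in short steps, Python scripts to look and compute and a tool call to move; the robot and the scene stay as the last step left them, time stands still between calls to the robot, and variables do not carry over. Pictures are saved under pics/ and viewed, about 8 in all and at most 12, crops included, and the job is handed in when it is done.

Besides the shell and the picture viewer there is one more tool, called after ">>>" as name(argument=value, ...) on one line, values as JSON. step_arm: Moves the arm, as the interface text tells. Its arguments: {"type":"object","properties":{"steps":{"type":"array"}},"required":["steps"]}

```bash
mkdir -p pics
cat > h.py <<'E'
from bench import *
import numpy as np, cv2
def save(n,p): cv2.imwrite('pics/'+n+'.png',p[:,:,::-1])
def cloud(cam,d):
    m=camera_model(cam);K=np.array(m["intrinsics"]);o=np.array(m["origin"]);R=np.array(m["orientation"])
    if R.shape!=(3,3):
        from scipy.spatial.transform import Rotation as Q
        R=Q.from_euler('xyz',R).as_matrix() if R.size==3 else Q.from_quat(R).as_matrix()
    v,u=np.mgrid[0:400,0:640]
    c=np.stack([(u-K[0,2])/K[0,0]*d,(v-K[1,2])/K[1,1]*d,d],-1)
    return c@R.T+o
E
python3 - <<'E'
from h import *
print(get_obs()); print(camera_model("top"))
p,d=snapshot("top"); save("top1",p); P=cloud("top",d); np.save("P.npy",P); np.save("I.npy",p)
for q in ["carousel","cap_1_top","cap_6_top","rack_c","vial_3","tape_roll","marker_a","timer","petri_0"]:
    for s in silhouettes("top",q)[:2 if q[0]!='c' or q=='carousel' else 7]:
        m=s["pixels"]&(d>0); print(q,round(s["confidence"],2),s["rect"],np.median(P[m],0).round(3),P[m].min(0).round(3),P[m].max(0).round(3))
E
```

```text
{'time': 0.0, 'joint_positions': array([ 1.15189752e+00,  8.79598665e-02,  1.37222804e+00, -2.88842050e-05,
        1.68358616e+00, -1.03066693e-01]), 'qvel': array([-0.00066717,  0.00098685,  0.00075111,  0.00295309, -0.00148475,
       -0.00030245]), 'joint_torque': array([ 9.43650703e-04, -3.40191472e+01, -3.02423179e+01,  7.19784549e-02,
        3.29534907e-02, -1.76598269e-04]), 'tool_pos': array([0.1706174 , 0.52231858, 0.21231479]), 'ee_rot': array([-3.13941986e+00, -1.95877663e-04,  2.82575711e+00]), 'wrist_force': array([0.58701452, 0.57862481, 0.65664072]), 'wrist_torque': array([ 0.02750304, -0.00757424,  0.03341922]), 'width': 0.09409663244258543}
{'intrinsics': array([[492.19022351,   0.        , 330.00986555],
       [  0.        , 492.19022351, 191.92166599],
       [  0.        ,   0.        ,   1.        ]]), 'origin': array([ 3.55850670e-01, -3.11536254e-04,  1.63965724e+00]), 'orientation': array([-3.01557093e+00,  1.18057352e-03, -1.55651384e+00])}
carousel 0.75 [287.2, 175.8, 335.2, 221.3] [0.539 0.067 0.046] [ 0.465 -0.009  0.005] [0.613 0.145 0.073]
rack_c 0.66 [337.0, 131.6, 377.9, 153.5] [ 0.729 -0.079  0.043] [ 0.706 -0.153 -0.007] [ 0.774 -0.016  0.072]
vial_3 0.37 [230.1, 189.7, 236.6, 194.4] [0.546 0.318 0.048] [0.539 0.312 0.021] [0.553 0.328 0.056]
tape_roll 0.7 [217.7, 230.0, 239.8, 251.2] [0.393 0.333 0.018] [ 0.362  0.3   -0.011] [0.428 0.367 0.029]
marker_a 0.65 [304.7, 247.2, 342.9, 252.0] [0.373 0.028 0.01 ] [ 0.362 -0.034 -0.004] [0.386 0.077 0.019]
timer 0.76 [391.8, 236.2, 413.3, 256.6] [ 0.383 -0.236  0.016] [ 0.353 -0.271 -0.   ] [ 0.413 -0.201  0.03 ]
petri_0 0.96 [442.1, 226.4, 468.0, 255.1] [ 0.411 -0.415  0.014] [ 0.369 -0.459  0.004] [ 0.455 -0.372  0.025]
petri_0 0.44 [307.6, 244.2, 336.4, 252.0] [0.373 0.017 0.01 ] [ 0.365 -0.024 -0.003] [0.386 0.074 0.019]
```

View pics/top1.png

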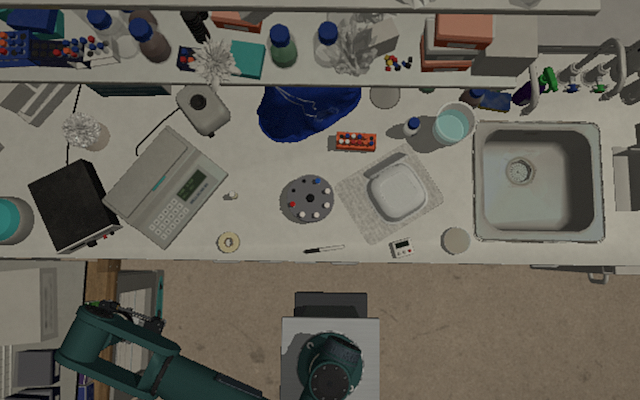

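The round rack is centred near pixel (308,198), about (0.54, 0.067) m. Red is on its left at (292,204), the whites run round the bottom and right, and blue is at the top (316,181). The bystanders are well clear of it. Next I move above the rack with the jaws closing.

>>> step_arm(steps=[{"jaw": 0,"tx": -0.029,"ty": -0.02,"tz": -0.02},{"jaw": 0,"tx": -0.058,"ty": -0.041,"tz": -0.04},{"jaw": 0,"tx": -0.087,"ty": -0.061,"tz": -0.04},{"jaw": 0,"tx": -0.116,"ty": -0.082,"tz": -0.04},{"jaw": 0,"tx": -0.145,"ty": -0.102,"tz": -0.04},{"jaw": 0,"tx": -0.174,"ty": -0.122,"tz": -0.04},{"jaw": 0,"tx": -0.203,"ty": -0.143,"tz": -0.04},{"jaw": 0,"tx": -0.232,"ty": -0.163,"tz": -0.04}])

```text
invalid input
```

>>> step_arm(steps=[{"jaw": 0.0,"tx": -0.029,"ty": -0.02,"tz": -0.02,"ax": 0.0,"ay": 0.0,"az": 0.0},{"jaw": 0.0,"tx": -0.058,"ty": -0.041,"tz": -0.04,"ax": 0.0,"ay": 0.0,"az": 0.0},{"jaw": 0.0,"tx": -0.087,"ty": -0.061,"tz": -0.04,"ax": 0.0,"ay": 0.0,"az": 0.0},{"jaw": 0.0,"tx": -0.116,"ty": -0.082,"tz": -0.04,"ax": 0.0,"ay": 0.0,"az": 0.0},{"jaw": 0.0,"tx": -0.145,"ty": -0.102,"tz": -0.04,"ax": 0.0,"ay": 0.0,"az": 0.0},{"jaw": 0.0,"tx": -0.174,"ty": -0.122,"tz": -0.04,"ax": 0.0,"ay": 0.0,"az": 0.0},{"jaw": 0.0,"tx": -0.203,"ty": -0.143,"tz": -0.04,"ax": 0.0,"ay": 0.0,"az": 0.0},{"jaw": 0.0,"tx": -0.232,"ty": -0.163,"tz": -0.04,"ax": 0.0,"ay": 0.0,"az": 0.0}])

```text
time: 1.3
tool_pos: [0.3413, 0.2946, 0.2537]
ee_rot: [3.141, 0.001, 2.826]
wrist_force: [-0.2, 0.5, 0.8]
width: 0.0335
```

>>> step_arm(steps=[{"jaw": 0.0,"tx": -0.029,"ty": -0.02,"tz": 0.0,"ax": 0.0,"ay": 0.0,"az": 0.0},{"jaw": 0.0,"tx": -0.058,"ty": -0.041,"tz": 0.0,"ax": 0.0,"ay": 0.0,"az": 0.0},{"jaw": 0.0,"tx": -0.087,"ty": -0.061,"tz": 0.0,"ax": 0.0,"ay": 0.0,"az": 0.0},{"jaw": 0.0,"tx": -0.116,"ty": -0.082,"tz": 0.0,"ax": 0.0,"ay": 0.0,"az": 0.0},{"jaw": 0.0,"tx": -0.145,"ty": -0.102,"tz": 0.0,"ax": 0.0,"ay": 0.0,"az": 0.0},{"jaw": 0.0,"tx": -0.174,"ty": -0.122,"tz": 0.0,"ax": 0.0,"ay": 0.0,"az": 0.0},{"jaw": 0.0,"tx": -0.203,"ty": -0.143,"tz": 0.0,"ax": 0.0,"ay": 0.0,"az": 0.0},{"jaw": 0.0,"tx": -0.231,"ty": -0.164,"tz": 0.0,"ax": 0.0,"ay": 0.0,"az": 0.0}])

```text
time: 2.1
tool_pos: [0.5108, 0.0656, 0.2539]
ee_rot: [3.141, 0.001, 2.826]
wrist_force: [-0.2, 0.4, -1.2]
width: 0.0005
```

Run:
```python
from h import *
print(camera_model("wrist"),get_obs()['tool_pos'],get_obs()['wrist_force'])
p,d=snapshot("wrist"); save("w1",p); P=cloud("wrist",d)
np.savez("w1.npz",p=p,d=d,P=P)
for q in ["carousel","cap_1_top"]:
    for s in silhouettes("wrist",q):
        m=s["pixels"]&(d>0); print(q,round(s["confidence"],2),np.array(s["rect"]).round(),P[m].mean(0).round(4),np.median(P[m],0).round(4))
```

```text
{'intrinsics': array([[325.90957251,   0.        , 317.27513188],
       [  0.        , 325.90957251, 200.15562814],
       [  0.        ,   0.        ,   1.        ]]), 'origin': array([0.43859887, 0.08899207, 0.42348623]), 'orientation': array([ 2.87577935e+00, -8.44476312e-04,  1.25445807e+00])} [0.51077682 0.06561645 0.25385672] [-0.16028358  0.42504193 -1.19284299]
carousel 0.9 [264. 130. 392. 250.] [0.5311 0.0704 0.0448] [0.5303 0.0727 0.0436]
cap_1_top 0.66 [364. 163. 380. 176.] [0.5179 0.1214 0.0598] [0.5179 0.1214 0.0605]
```

View pics/w1.png

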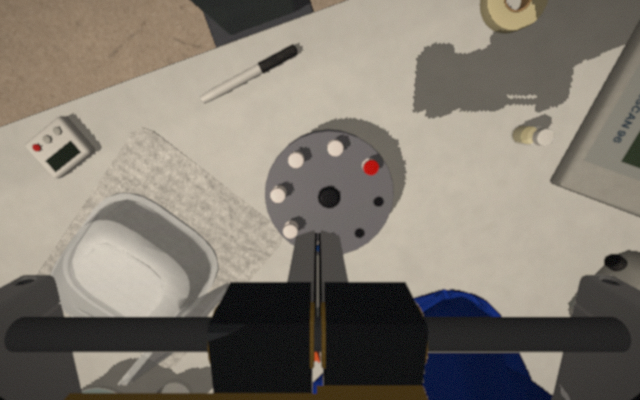

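The wrist view shows red at (371,167), whites at (335,148), (296,160), (278,194) and (290,230), the hub at (329,197), and blue hidden behind the fingers. I'll fit the rack pose from the cap heads.

```bash
cat > fit.py <<'E'
from h import *
from scipy.optimize import least_squares
def fit(pts,ks):
    def r(x): a=x[2]+np.array(ks)*np.pi/4; return (np.stack([x[0]+.06*np.cos(a),x[1]+.06*np.sin(a)],1)-pts).ravel()
    c=pts.mean(0); s=min((least_squares(r,[c[0],c[1],y]) for y in (0,1.5,3,4.5)),key=lambda s:s.cost)
    a=s.x[2]+np.arange(6)*np.pi/4
    return s.x,s.fun.reshape(-1,2),np.stack([s.x[0]+.06*np.cos(a),s.x[1]+.06*np.sin(a)],1)
def plane(cam,uv,z):
    m=camera_model(cam);from scipy.spatial.transform import Rotation as Q
    K=m["intrinsics"];R=Q.from_euler('xyz',m["orientation"]).as_matrix();o=m["origin"]
    r=R@np.linalg.solve(K,[uv[0],uv[1],1]); return (o+r*(z-o[2])/r[2])[:2]
E
python3 - <<'E'
from fit import *
f=np.load("w1.npz");p=f['p'];d=f['d'];P=f['P']
hsv=cv2.cvtColor(p,cv2.COLOR_RGB2HSV).astype(int)
m=((hsv[...,2]>175)&((hsv[...,1]<60)|(hsv[...,1]>150))|((hsv[...,1]>180)&(hsv[...,2]>100)))
roi=np.zeros_like(m);roi[135:245,268:390]=1
m&=roi&(np.hypot(P[...,0]-.535,P[...,1]-.068)<.072)
n,l,st,c=cv2.connectedComponentsWithStats(m.astype(np.uint8))
for i in range(1,n):
    if st[i,4]>20:
        q=P[l==i]; z=q[:,2]; top=q[z>np.percentile(z,90)-.006]
        print(st[i],c[i].round(1),plane("wrist",c[i],.06).round(4),q.mean(0).round(4),top.mean(0).round(4),z.max().round(4))
hub=(hsv[...,2]<40)&roi&(np.hypot(P[...,0]-.535,P[...,1]-.068)<.02)
print("hub",np.argwhere(hub).mean(0),P[hub].mean(0))
big=cv2.resize(p[125:255,255:400],None,fx=5,fy=4.5,interpolation=cv2.INTER_CUBIC);save("w1c",big[:585])
E
```

```text
[328 141  15  15 186] [334.7 148. ] [0.4814 0.0955] [0.4844 0.0905 0.0609] [0.4845 0.0905 0.061 ] 0.0627
[288 153  15  15 178] [295.1 160.1] [0.4802 0.0494] [0.4833 0.0445 0.0598] [0.4834 0.0447 0.0602] 0.0625
[364 161  15  14 159] [370.9 167.1] [0.5145 0.1277] [0.5175 0.1226 0.0605] [0.5175 0.1226 0.0605] 0.0623
[270 188  15  15 166] [277.  195.3] [0.5119 0.0163] [0.5151 0.0112 0.0598] [0.515  0.0116 0.0603] 0.0628
[283 225  14  13 148] [289.5 231.2] [0.5578 0.0152] [0.5607 0.0103 0.0608] [0.5607 0.0103 0.0608] 0.0624
hub [196.57053292 329.06269592] [0.53820096 0.06702396 0.04903316]
```

View pics/w1c.png

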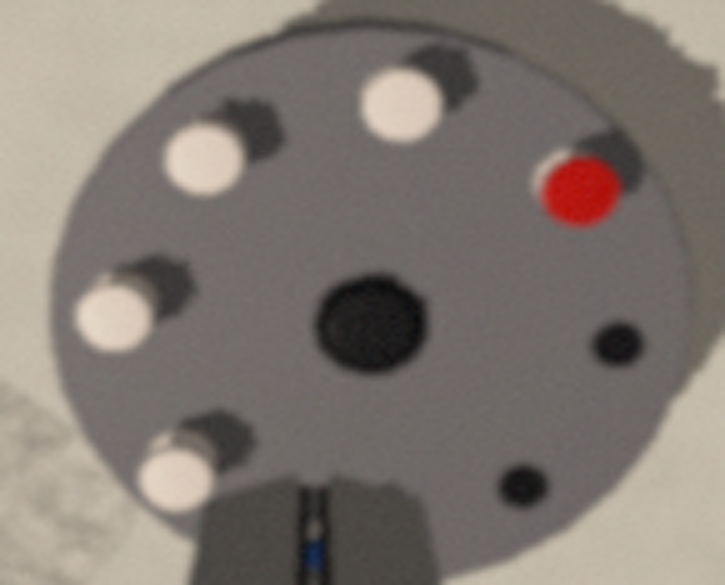

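Run:
```python
from fit import *
m=camera_model("wrist");print(m["origin"],m["orientation"],get_obs()["tool_pos"],get_obs()["ee_rot"])
f=np.load("w1.npz");P=f['P'];d=f['d']
print(P[195,277],plane("wrist",(277,195),P[195,277,2]), cloud("wrist",d)[195,277])
pts=np.array([[.5175,.1226],[.4844,.0905],[.4833,.0445],[.515,.0112],[.5607,.0103]])
x,r,c=fit(pts,range(5));print(x,r.round(4),c.round(4))
# top-camera check
I=np.load("I.npy");PT=np.load("P.npy")
h=cv2.cvtColor(I,cv2.COLOR_RGB2HSV).astype(int);roi=np.zeros(h.shape[:2],bool);roi[174:223,280:336]=1
for n,mm in dict(red=(h[...,1]>150)&((h[...,0]<10)|(h[...,0]>170)),blue=(h[...,1]>120)&(h[...,0]>95)&(h[...,0]<135)&(h[...,2]>80),white=(h[...,2]>185)&(h[...,1]<60)).items():
    k,l,st,ce=cv2.connectedComponentsWithStats((mm&roi).astype(np.uint8))
    for i in range(1,k):
        if st[i,4]>4: print(n,st[i,4],ce[i].round(1),plane("top",ce[i],.062).round(4),PT[l==i].mean(0).round(4))
```

```text
[0.43874028 0.08913919 0.42292365] [ 2.87732974e+00 -3.22735069e-04  1.25139807e+00] [0.51059326 0.06552553 0.25322038] [ 3.14121034e+00 -6.03836395e-04  2.82268935e+00]
[0.51456437 0.01155152 0.06076058] [0.51150684 0.01657233] [0.51151326 0.01656593 0.06072865]
[0.53919711 0.06627797 1.94012136] [[ 0.     -0.0004]
 [-0.0001  0.    ]
 [-0.0001  0.0001]
 [-0.0001  0.0002]
 [ 0.0002  0.    ]] [[0.5175 0.1222]
 [0.4843 0.0905]
 [0.4832 0.0446]
 [0.5149 0.0114]
 [0.5609 0.0103]
 [0.5941 0.042 ]]
red 20 [292.  203.9] [0.5151 0.1264] [0.5153 0.1266 0.0595]
blue 20 [317.2 180.2] [0.5932 0.0463] [0.5937 0.0464 0.059 ]
```

The wrist pose was still settling when I took that picture. The top and wrist positions differ by about 4 mm, so I'll shift forward, settle, and re-measure with blue in view.

>>> step_arm(steps=[{"jaw": 0.0,"tx": -0.03,"ty": 0.0,"tz": 0.0,"ax": 0.0,"ay": 0.0,"az": 0.0},{"jaw": 0.0,"tx": -0.06,"ty": 0.0,"tz": 0.02,"ax": 0.0,"ay": 0.0,"az": 0.0},{"jaw": 0.0,"tx": -0.06,"ty": 0.0,"tz": 0.04,"ax": 0.0,"ay": 0.0,"az": 0.0},{"jaw": 0.0,"tx": -0.06,"ty": 0.0,"tz": 0.04,"ax": 0.0,"ay": 0.0,"az": 0.0},{"jaw": 0.0,"tx": -0.06,"ty": 0.0,"tz": 0.04,"ax": 0.0,"ay": 0.0,"az": 0.0}])

```text
time: 2.75
tool_pos: [0.5669, 0.0478, 0.2134]
ee_rot: [3.141, -0.001, 2.824]
wrist_force: [0.2, 0.6, -0.4]
width: 0.0008
```

Run:
```python
from fit import *
for j in range(4):
    m=camera_model("wrist");o=get_obs();print(m["origin"].round(4),m["orientation"].round(4),o["tool_pos"].round(4),o["ee_rot"].round(4),o["wrist_force"].round(2))
    P0=cloud("wrist",np.ones((400,640)))
    from scipy.spatial.transform import Rotation as Q
    p,d=snapshot("wrist");R=Q.from_euler('xyz',m["orientation"]).as_matrix()
    P=m["origin"]+(P0-camera_model("wrist")["origin"])*d[...,None]
    h=cv2.cvtColor(p,cv2.COLOR_RGB2HSV).astype(int);S,V,H=h[...,1],h[...,2],h[...,0]
    near=np.hypot(P[...,0]-.537,P[...,1]-.07)<.075; near&=P[...,2]>.04; near&=P[...,2]<.08
    out=[]
    for n,mm in dict(red=(S>180)&((H<10)|(H>170)),blue=(S>150)&(H>95)&(H<135)&(V>60),white=(V>175)&(S<60)).items():
        k,l,st,ce=cv2.connectedComponentsWithStats((mm&near).astype(np.uint8))
        for i in range(1,k):
            if st[i,4]>60: out.append((n,st[i,4],P[l==i].mean(0).round(4),ce[i].round(0)))
    if j in(0,3): [print(*o) for o in out]
    pts=np.array([o[2][:2] for o in out]); 
    c0=np.array([.538,.068]);ang=np.arctan2(pts[:,1]-c0[1],pts[:,0]-c0[0]);ks=np.round(((ang-1.94)%(2*np.pi))/(np.pi/4)).astype(int)%8
    x,r,c=fit(pts,ks);print(ks,x.round(4),abs(r).max().round(4))
print(c.round(4));save("w2",p)
```

```text
[0.4951 0.0712 0.3832] [ 2.8782e+00 -5.0000e-04  1.2527e+00] [0.5669 0.0478 0.2134] [ 3.1411e+00 -1.5000e-03  2.8239e+00] [ 0.17  0.63 -0.4 ]
red 221 [0.5147 0.1273 0.0615] [379. 113.]
blue 186 [0.5912 0.0479 0.0616] [325. 211.]
white 284 [0.4819 0.0953 0.0615] [337.  90.]
white 273 [0.4809 0.0494 0.0601] [291. 105.]
white 250 [0.5127 0.0164 0.0599] [270. 148.]
white 230 [0.5586 0.0156 0.0603] [285. 191.]
[0 5 1 2 3 4] [0.5366 0.0715 1.9466] 0.0005
[0.4952 0.0712 0.3841] [ 2.8760e+00 -1.0000e-03  1.2527e+00] [0.5673 0.0477 0.2145] [3.1405e+00 7.0000e-04 2.8239e+00] [-0.56  0.32 -0.16]
[0 5 1 2 3 4] [0.5366 0.0715 1.9457] 0.0004
[0.4952 0.0711 0.3846] [ 2.8747e+00 -1.4000e-03  1.2525e+00] [0.5676 0.0475 0.2151] [3.1402e+00 1.9000e-03 2.8238e+00] [-0.79 -0.18 -0.51]
[0 5 1 2 3 4] [0.5366 0.0715 1.9461] 0.0004
[0.4953 0.0709 0.3848] [ 2.8742e+00 -1.4000e-03  1.2524e+00] [0.5677 0.0474 0.2153] [3.1401e+00 2.5000e-03 2.8236e+00] [-0.19  0.3   0.19]
red 223 [0.5147 0.1275 0.0618] [379. 112.]
blue 184 [0.5911 0.0479 0.062 ] [325. 209.]
white 287 [0.4819 0.0952 0.0614] [337.  88.]
white 271 [0.4808 0.0495 0.0605] [291. 103.]
white 246 [0.5127 0.0165 0.0605] [270. 146.]
white 226 [0.5585 0.0155 0.0606] [285. 189.]
[0 5 1 2 3 4] [0.5366 0.0715 1.9459] 0.0005
[[0.5146 0.1273]
 [0.4816 0.0954]
 [0.4807 0.0495]
 [0.5126 0.0165]
 [0.5586 0.0157]
 [0.5916 0.0476]]
```

View pics/w2.png

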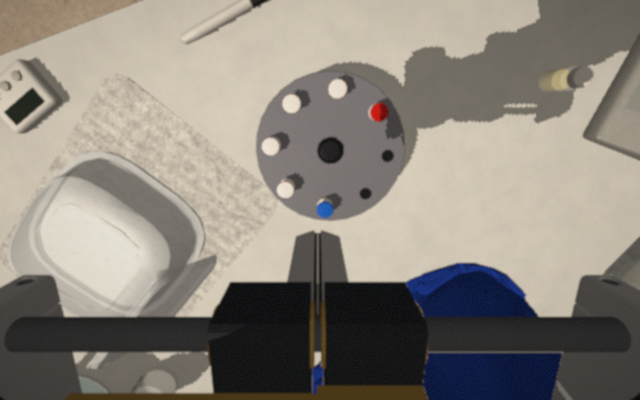

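The six cap heads now fit the 60 mm circle to 0.5 mm and agree with the top camera within about 2 mm. Blue at (325,209) and red at (379,112) are both in view. Moving over red.

>>> step_arm(steps=[{"jaw": 0.0,"tx": 0.03,"ty": 0.024,"tz": 0.0,"ax": 0.0,"ay": 0.0,"az": 0.0},{"jaw": 0.0,"tx": 0.075,"ty": 0.059,"tz": 0.02,"ax": 0.0,"ay": 0.0,"az": 0.0},{"jaw": 0.0,"tx": 0.075,"ty": 0.059,"tz": 0.06,"ax": 0.0,"ay": 0.0,"az": 0.0},{"jaw": 0.0,"tx": 0.075,"ty": 0.059,"tz": 0.09,"ax": 0.0,"ay": 0.0,"az": 0.0},{"jaw": 0.0,"tx": 0.075,"ty": 0.059,"tz": 0.115,"ax": 0.0,"ay": 0.0,"az": 0.0},{"jaw": 0.0,"tx": 0.075,"ty": 0.059,"tz": 0.125,"ax": 0.0,"ay": 0.0,"az": 0.0},{"jaw": 0.0,"tx": 0.075,"ty": 0.059,"tz": 0.125,"ax": 0.0,"ay": 0.0,"az": 0.0},{"jaw": 0.0,"tx": 0.075,"ty": 0.059,"tz": 0.125,"ax": 0.0,"ay": 0.0,"az": 0.0}])

```text
time: 3.75
tool_pos: [0.5164, 0.127, 0.0919]
ee_rot: [3.139, 0.005, 2.823]
wrist_force: [0.5, 0.2, -0.4]
width: 0.0002
```

```bash
cat > g.py <<'E'
import sys
from fit import *
from scipy.spatial.transform import Rotation as Q
C=np.array([[.5146,.1273],[.4816,.0954],[.4807,.0495],[.5126,.0165],[.5586,.0157],[.5916,.0476]])
o=get_obs();R=Q.from_euler('xyz',o['ee_rot']).as_matrix();k=int(sys.argv[1])-1
print(o['tool_pos'].round(4),o['ee_rot'].round(4),o['wrist_force'].round(2),"shift",(R.T@(np.r_[C[k],float(sys.argv[2])]-o['tool_pos'])).round(4))
E
python3 g.py 1 0.072
python3 - <<'E'
from h import *
p,d=snapshot("wrist");save("w3",p[120:400,150:490].repeat(2,0).repeat(2,1))
E
```

```text
[0.5164 0.127  0.0919] [3.1388 0.005  2.8233] [ 0.47  0.2  -0.35] shift [ 0.0019 -0.0003  0.0199]
```

View pics/w3.png

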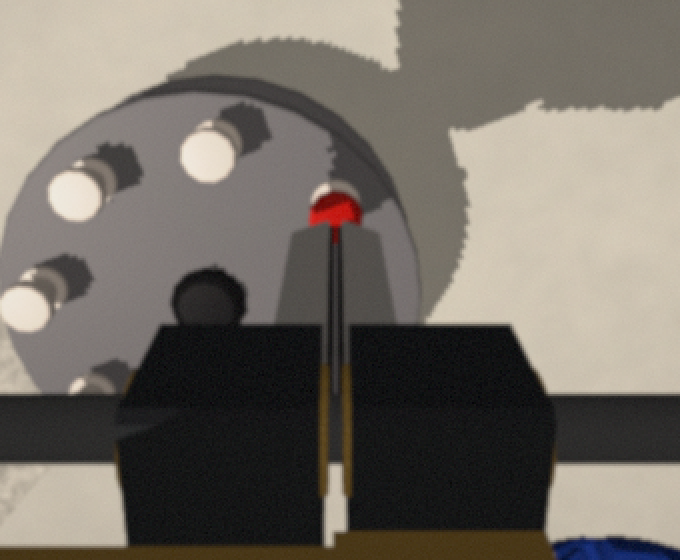

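The fingertips hang centred over the red cap (crop (335,215)). Descending to contact.

>>> step_arm(steps=[{"jaw": 0.0,"tx": 0.002,"ty": 0.0,"tz": 0.01,"ax": 0.0,"ay": 0.0,"az": 0.0},{"jaw": 0.0,"tx": 0.002,"ty": 0.0,"tz": 0.018,"ax": 0.0,"ay": 0.0,"az": 0.0},{"jaw": 0.0,"tx": 0.002,"ty": 0.0,"tz": 0.021,"ax": 0.0,"ay": 0.0,"az": 0.0},{"jaw": 0.0,"tx": 0.002,"ty": 0.0,"tz": 0.023,"ax": 0.0,"ay": 0.0,"az": 0.0},{"jaw": 0.0,"tx": 0.002,"ty": 0.0,"tz": 0.023,"ax": 0.0,"ay": 0.0,"az": 0.0}])

```text
time: 4.3
tool_pos: [0.5148, 0.1275, 0.0692]
ee_rot: [3.139, 0.005, 2.823]
wrist_force: [-0.8, 0.7, 1.3]
width: 0.0004
```

```bash
python3 g.py 1 0.064
```

```text
[0.5148 0.1275 0.0692] [3.1387 0.0054 2.8232] [-0.82  0.68  1.28] shift [ 0.0002 -0.0003  0.0052]
```

>>> step_arm(steps=[{"jaw": 0.0,"tx": 0.0,"ty": 0.0,"tz": 0.001,"ax": 0.0,"ay": 0.0,"az": 0.0},{"jaw": 0.0,"tx": 0.0,"ty": 0.0,"tz": 0.002,"ax": 0.0,"ay": 0.0,"az": 0.0},{"jaw": 0.0,"tx": 0.0,"ty": 0.0,"tz": 0.003,"ax": 0.0,"ay": 0.0,"az": 0.0},{"jaw": 0.0,"tx": 0.0,"ty": 0.0,"tz": 0.004,"ax": 0.0,"ay": 0.0,"az": 0.0},{"jaw": 0.0,"tx": 0.0,"ty": 0.0,"tz": 0.004,"ax": 0.0,"ay": 0.0,"az": 0.0}])

```text
time: 4.8
tool_pos: [0.5149, 0.1275, 0.0651]
ee_rot: [3.139, 0.005, 2.823]
wrist_force: [-2.1, -0.1, 3.3]
width: 0.0006
```

>>> step_arm(steps=[{"jaw": 0.0,"tx": 0.0,"ty": 0.0,"tz": 0.001,"ax": 0.0,"ay": 0.0,"az": 0.0},{"jaw": 0.0,"tx": 0.0,"ty": 0.0,"tz": 0.0015,"ax": 0.0,"ay": 0.0,"az": 0.0},{"jaw": 0.0,"tx": 0.0,"ty": 0.0,"tz": 0.002,"ax": 0.0,"ay": 0.0,"az": 0.0},{"jaw": 0.0,"tx": 0.0,"ty": 0.0,"tz": 0.002,"ax": 0.0,"ay": 0.0,"az": 0.0}])

```text
time: 5.2
tool_pos: [0.5149, 0.1276, 0.063]
ee_rot: [3.139, 0.005, 2.823]
wrist_force: [-0.7, -1.1, 3.6]
width: 0.0007
```

>>> step_arm(steps=[{"jaw": 0.0,"tx": 0.0,"ty": 0.0,"tz": 0.0005,"ax": 0.0,"ay": 0.0,"az": 0.0},{"jaw": 0.0,"tx": 0.0,"ty": 0.0,"tz": 0.001,"ax": 0.0,"ay": 0.0,"az": 0.0},{"jaw": 0.0,"tx": 0.0,"ty": 0.0,"tz": 0.001,"ax": 0.0,"ay": 0.0,"az": 0.0}])

```text
time: 5.5
tool_pos: [0.5149, 0.1275, 0.0623]
ee_rot: [3.139, 0.006, 2.823]
wrist_force: [-3.4, -0.6, 4.7]
width: 0.0003
```

Red is home: the friction force was about 4 N and it stopped with the tip near 54.3 mm. Now a hop to cap 2.

>>> step_arm(steps=[{"jaw": 0.0,"tx": 0.0,"ty": 0.0,"tz": -0.01,"ax": 0.0,"ay": 0.0,"az": 0.0},{"jaw": 0.0,"tx": 0.0,"ty": 0.0,"tz": -0.02,"ax": 0.0,"ay": 0.0,"az": 0.0},{"jaw": 0.0,"tx": 0.011,"ty": -0.02,"tz": -0.02,"ax": 0.0,"ay": 0.0,"az": 0.0},{"jaw": 0.0,"tx": 0.0215,"ty": -0.041,"tz": -0.02,"ax": 0.0,"ay": 0.0,"az": 0.0},{"jaw": 0.0,"tx": 0.0215,"ty": -0.041,"tz": -0.02,"ax": 0.0,"ay": 0.0,"az": 0.0},{"jaw": 0.0,"tx": 0.0215,"ty": -0.041,"tz": -0.014,"ax": 0.0,"ay": 0.0,"az": 0.0},{"jaw": 0.0,"tx": 0.0215,"ty": -0.041,"tz": -0.009,"ax": 0.0,"ay": 0.0,"az": 0.0},{"jaw": 0.0,"tx": 0.0215,"ty": -0.041,"tz": -0.008,"ax": 0.0,"ay": 0.0,"az": 0.0}])

```text
time: 6.3
tool_pos: [0.4825, 0.0957, 0.07]
ee_rot: [3.138, 0.006, 2.824]
wrist_force: [0.3, -0.4, 3.8]
width: 0.0006
```

```bash
python3 g.py 2 0.0625
```

```text
[0.4825 0.0957 0.07  ] [3.1383 0.0063 2.8237] [ 0.27 -0.44  3.84] shift [ 0.0008 -0.0006  0.0075]
```

Contact on cap 2. Press slowly.

>>> step_arm(steps=[{"jaw": 0.0,"tx": 0.0,"ty": 0.0,"tz": 0.0015,"ax": 0.0,"ay": 0.0,"az": 0.0},{"jaw": 0.0,"tx": 0.0,"ty": 0.0,"tz": 0.003,"ax": 0.0,"ay": 0.0,"az": 0.0},{"jaw": 0.0,"tx": 0.0,"ty": 0.0,"tz": 0.0045,"ax": 0.0,"ay": 0.0,"az": 0.0},{"jaw": 0.0,"tx": 0.0,"ty": 0.0,"tz": 0.006,"ax": 0.0,"ay": 0.0,"az": 0.0},{"jaw": 0.0,"tx": 0.0,"ty": 0.0,"tz": 0.007,"ax": 0.0,"ay": 0.0,"az": 0.0},{"jaw": 0.0,"tx": 0.0,"ty": 0.0,"tz": 0.0075,"ax": 0.0,"ay": 0.0,"az": 0.0},{"jaw": 0.0,"tx": 0.0,"ty": 0.0,"tz": 0.0075,"ax": 0.0,"ay": 0.0,"az": 0.0}])

```text
time: 7.0
tool_pos: [0.4826, 0.0958, 0.0624]
ee_rot: [3.138, 0.006, 2.824]
wrist_force: [-0.8, -0.3, 3.1]
width: 0.0005
```

```bash
python3 g.py 3 0.0825;python3 g.py 3 0.07
```

```text
[0.4826 0.0958 0.0624] [3.1381 0.0065 2.8237] [-0.82 -0.31  3.08] shift [-0.0128 -0.0445 -0.0202]
[0.4826 0.0958 0.0624] [3.1381 0.0065 2.8237] [-0.82 -0.31  3.08] shift [-0.0127 -0.0446 -0.0077]
```

Cap 2's top is at about 54.4 mm, so it is home. On to cap 3.

>>> step_arm(steps=[{"jaw": 0.0,"tx": 0.0,"ty": 0.0,"tz": -0.01,"ax": 0.0,"ay": 0.0,"az": 0.0},{"jaw": 0.0,"tx": 0.0,"ty": 0.0,"tz": -0.02,"ax": 0.0,"ay": 0.0,"az": 0.0},{"jaw": 0.0,"tx": -0.006,"ty": -0.022,"tz": -0.02,"ax": 0.0,"ay": 0.0,"az": 0.0},{"jaw": 0.0,"tx": -0.013,"ty": -0.0445,"tz": -0.02,"ax": 0.0,"ay": 0.0,"az": 0.0},{"jaw": 0.0,"tx": -0.013,"ty": -0.0445,"tz": -0.02,"ax": 0.0,"ay": 0.0,"az": 0.0},{"jaw": 0.0,"tx": -0.013,"ty": -0.0445,"tz": -0.014,"ax": 0.0,"ay": 0.0,"az": 0.0},{"jaw": 0.0,"tx": -0.013,"ty": -0.0445,"tz": -0.009,"ax": 0.0,"ay": 0.0,"az": 0.0},{"jaw": 0.0,"tx": -0.013,"ty": -0.0445,"tz": -0.008,"ax": 0.0,"ay": 0.0,"az": 0.0}])

```text
time: 7.8
tool_pos: [0.481, 0.0502, 0.07]
ee_rot: [3.138, 0.006, 2.825]
wrist_force: [-0.2, -0.6, 3.6]
width: 0.0005
```

```bash
python3 g.py 3 0.0625
```

```text
[0.481  0.0502 0.07  ] [3.1379 0.0064 2.8245] [-0.2  -0.62  3.6 ] shift [ 0.0002 -0.0008  0.0075]
```

>>> step_arm(steps=[{"jaw": 0.0,"tx": 0.0,"ty": 0.0,"tz": 0.0015,"ax": 0.0,"ay": 0.0,"az": 0.0},{"jaw": 0.0,"tx": 0.0,"ty": 0.0,"tz": 0.003,"ax": 0.0,"ay": 0.0,"az": 0.0},{"jaw": 0.0,"tx": 0.0,"ty": 0.0,"tz": 0.0045,"ax": 0.0,"ay": 0.0,"az": 0.0},{"jaw": 0.0,"tx": 0.0,"ty": 0.0,"tz": 0.006,"ax": 0.0,"ay": 0.0,"az": 0.0},{"jaw": 0.0,"tx": 0.0,"ty": 0.0,"tz": 0.007,"ax": 0.0,"ay": 0.0,"az": 0.0},{"jaw": 0.0,"tx": 0.0,"ty": 0.0,"tz": 0.0075,"ax": 0.0,"ay": 0.0,"az": 0.0},{"jaw": 0.0,"tx": 0.0,"ty": 0.0,"tz": 0.0075,"ax": 0.0,"ay": 0.0,"az": 0.0}])

```text
time: 8.5
tool_pos: [0.4811, 0.0502, 0.0624]
ee_rot: [3.138, 0.006, 2.824]
wrist_force: [-0.8, -0.1, 3.7]
width: 0.0004
```

```bash
python3 g.py 4 0.0825;python3 g.py 4 0.07
python3 - <<'E'
from h import *
p,d=snapshot("wrist");save("w4",p[100:400,130:510].repeat(2,0).repeat(2,1))
E
```

```text
[0.4811 0.0502 0.0624] [3.1376 0.0063 2.8245] [-0.81 -0.08  3.66] shift [-0.0406 -0.0222 -0.02  ]
[0.4811 0.0502 0.0624] [3.1376 0.0063 2.8245] [-0.81 -0.08  3.66] shift [-0.0405 -0.0222 -0.0075]
```

View pics/w4.png

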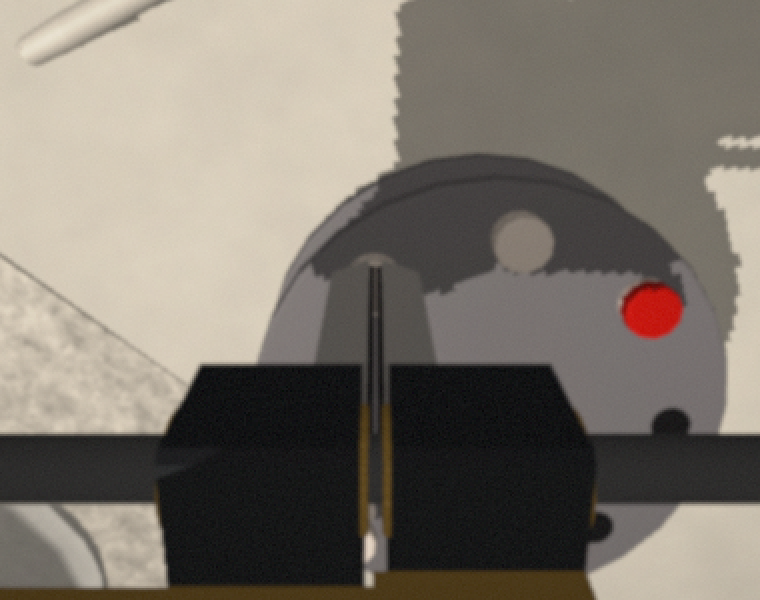

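Red (652,310) and cap 2 (523,242) sit low on the disc, and the fingers are on cap 3 at (375,260). The rack looks unmoved. On to cap 4.

>>> step_arm(steps=[{"jaw": 0.0,"tx": 0.0,"ty": 0.0,"tz": -0.01,"ax": 0.0,"ay": 0.0,"az": 0.0},{"jaw": 0.0,"tx": 0.0,"ty": 0.0,"tz": -0.02,"ax": 0.0,"ay": 0.0,"az": 0.0},{"jaw": 0.0,"tx": -0.02,"ty": -0.011,"tz": -0.02,"ax": 0.0,"ay": 0.0,"az": 0.0},{"jaw": 0.0,"tx": -0.0405,"ty": -0.0225,"tz": -0.02,"ax": 0.0,"ay": 0.0,"az": 0.0},{"jaw": 0.0,"tx": -0.0405,"ty": -0.0225,"tz": -0.02,"ax": 0.0,"ay": 0.0,"az": 0.0},{"jaw": 0.0,"tx": -0.0405,"ty": -0.0225,"tz": -0.014,"ax": 0.0,"ay": 0.0,"az": 0.0},{"jaw": 0.0,"tx": -0.0405,"ty": -0.0225,"tz": -0.009,"ax": 0.0,"ay": 0.0,"az": 0.0},{"jaw": 0.0,"tx": -0.0405,"ty": -0.0225,"tz": -0.008,"ax": 0.0,"ay": 0.0,"az": 0.0}])

```text
time: 9.35
tool_pos: [0.5118, 0.0168, 0.0701]
ee_rot: [3.138, 0.006, 2.825]
wrist_force: [-0.5, -0.5, 3.4]
width: 0.0006
```

```bash
python3 g.py 4 0.0625
```

```text
[0.5118 0.0168 0.0701] [3.1376 0.0055 2.8252] [-0.48 -0.45  3.4 ] shift [-0.0008 -0.0001  0.0076]
```

>>> step_arm(steps=[{"jaw": 0.0,"tx": 0.0,"ty": 0.0,"tz": 0.0015,"ax": 0.0,"ay": 0.0,"az": 0.0},{"jaw": 0.0,"tx": 0.0,"ty": 0.0,"tz": 0.003,"ax": 0.0,"ay": 0.0,"az": 0.0},{"jaw": 0.0,"tx": 0.0,"ty": 0.0,"tz": 0.0045,"ax": 0.0,"ay": 0.0,"az": 0.0},{"jaw": 0.0,"tx": 0.0,"ty": 0.0,"tz": 0.006,"ax": 0.0,"ay": 0.0,"az": 0.0},{"jaw": 0.0,"tx": 0.0,"ty": 0.0,"tz": 0.007,"ax": 0.0,"ay": 0.0,"az": 0.0},{"jaw": 0.0,"tx": 0.0,"ty": 0.0,"tz": 0.0075,"ax": 0.0,"ay": 0.0,"az": 0.0},{"jaw": 0.0,"tx": 0.0,"ty": 0.0,"tz": 0.0075,"ax": 0.0,"ay": 0.0,"az": 0.0}])

```text
time: 10.05
tool_pos: [0.5118, 0.0169, 0.0624]
ee_rot: [3.138, 0.005, 2.825]
wrist_force: [-1.0, -0.5, 3.7]
width: 0.0006
```

```bash
python3 g.py 5 0.0825;python3 g.py 5 0.07
```

```text
[0.5118 0.0169 0.0624] [3.1376 0.0053 2.8252] [-1.02 -0.47  3.68] shift [-0.0449  0.0135 -0.0198]
[0.5118 0.0169 0.0624] [3.1376 0.0053 2.8252] [-1.02 -0.47  3.68] shift [-0.0449  0.0135 -0.0073]
```

>>> step_arm(steps=[{"jaw": 0.0,"tx": 0.0,"ty": 0.0,"tz": -0.01,"ax": 0.0,"ay": 0.0,"az": 0.0},{"jaw": 0.0,"tx": 0.0,"ty": 0.0,"tz": -0.02,"ax": 0.0,"ay": 0.0,"az": 0.0},{"jaw": 0.0,"tx": -0.022,"ty": 0.007,"tz": -0.02,"ax": 0.0,"ay": 0.0,"az": 0.0},{"jaw": 0.0,"tx": -0.045,"ty": 0.0135,"tz": -0.02,"ax": 0.0,"ay": 0.0,"az": 0.0},{"jaw": 0.0,"tx": -0.045,"ty": 0.0135,"tz": -0.02,"ax": 0.0,"ay": 0.0,"az": 0.0},{"jaw": 0.0,"tx": -0.045,"ty": 0.0135,"tz": -0.014,"ax": 0.0,"ay": 0.0,"az": 0.0},{"jaw": 0.0,"tx": -0.045,"ty": 0.0135,"tz": -0.009,"ax": 0.0,"ay": 0.0,"az": 0.0},{"jaw": 0.0,"tx": -0.045,"ty": 0.0135,"tz": -0.008,"ax": 0.0,"ay": 0.0,"az": 0.0}])

```text
time: 10.85
tool_pos: [0.5578, 0.0159, 0.0702]
ee_rot: [3.138, 0.004, 2.825]
wrist_force: [-0.6, 0.2, 3.1]
width: 0.0001
```

```bash
python3 g.py 5 0.0625
```

```text
[0.5578 0.0159 0.0702] [3.1377 0.0044 2.8253] [-0.59  0.18  3.09] shift [-0.0007  0.      0.0077]
```

>>> step_arm(steps=[{"jaw": 0.0,"tx": 0.0,"ty": 0.0,"tz": 0.0015,"ax": 0.0,"ay": 0.0,"az": 0.0},{"jaw": 0.0,"tx": 0.0,"ty": 0.0,"tz": 0.003,"ax": 0.0,"ay": 0.0,"az": 0.0},{"jaw": 0.0,"tx": 0.0,"ty": 0.0,"tz": 0.0045,"ax": 0.0,"ay": 0.0,"az": 0.0},{"jaw": 0.0,"tx": 0.0,"ty": 0.0,"tz": 0.006,"ax": 0.0,"ay": 0.0,"az": 0.0},{"jaw": 0.0,"tx": 0.0,"ty": 0.0,"tz": 0.007,"ax": 0.0,"ay": 0.0,"az": 0.0},{"jaw": 0.0,"tx": 0.0,"ty": 0.0,"tz": 0.0077,"ax": 0.0,"ay": 0.0,"az": 0.0},{"jaw": 0.0,"tx": 0.0,"ty": 0.0,"tz": 0.0077,"ax": 0.0,"ay": 0.0,"az": 0.0}])

```text
time: 11.55
tool_pos: [0.5578, 0.0159, 0.0623]
ee_rot: [3.138, 0.004, 2.825]
wrist_force: [-1.0, -0.3, 3.9]
width: 0.0004
```

```bash
python3 g.py 6 0.0825;python3 g.py 6 0.07
```

```text
[0.5578 0.0159 0.0623] [3.1377 0.0042 2.8252] [-0.98 -0.29  3.95] shift [-0.0223  0.0407 -0.02  ]
[0.5578 0.0159 0.0623] [3.1377 0.0042 2.8252] [-0.98 -0.29  3.95] shift [-0.0222  0.0407 -0.0075]
```

>>> step_arm(steps=[{"jaw": 0.0,"tx": 0.0,"ty": 0.0,"tz": -0.01,"ax": 0.0,"ay": 0.0,"az": 0.0},{"jaw": 0.0,"tx": 0.0,"ty": 0.0,"tz": -0.02,"ax": 0.0,"ay": 0.0,"az": 0.0},{"jaw": 0.0,"tx": -0.011,"ty": 0.02,"tz": -0.02,"ax": 0.0,"ay": 0.0,"az": 0.0},{"jaw": 0.0,"tx": -0.0225,"ty": 0.0405,"tz": -0.02,"ax": 0.0,"ay": 0.0,"az": 0.0},{"jaw": 0.0,"tx": -0.0225,"ty": 0.0405,"tz": -0.02,"ax": 0.0,"ay": 0.0,"az": 0.0},{"jaw": 0.0,"tx": -0.0225,"ty": 0.0405,"tz": -0.014,"ax": 0.0,"ay": 0.0,"az": 0.0},{"jaw": 0.0,"tx": -0.0225,"ty": 0.0405,"tz": -0.009,"ax": 0.0,"ay": 0.0,"az": 0.0},{"jaw": 0.0,"tx": -0.0225,"ty": 0.0405,"tz": -0.008,"ax": 0.0,"ay": 0.0,"az": 0.0}])

```text
time: 12.35
tool_pos: [0.5912, 0.0469, 0.0702]
ee_rot: [3.138, 0.004, 2.825]
wrist_force: [0.2, -0.3, 3.6]
width: 0.0008
```

```bash
python3 g.py 6 0.0625
```

```text
[0.5912 0.0469 0.0702] [3.1378 0.0037 2.8246] [ 0.24 -0.34  3.6 ] shift [-0.0001  0.0008  0.0077]
```

>>> step_arm(steps=[{"jaw": 0.0,"tx": 0.0,"ty": 0.0,"tz": 0.0015,"ax": 0.0,"ay": 0.0,"az": 0.0},{"jaw": 0.0,"tx": 0.0,"ty": 0.0,"tz": 0.003,"ax": 0.0,"ay": 0.0,"az": 0.0},{"jaw": 0.0,"tx": 0.0,"ty": 0.0,"tz": 0.0045,"ax": 0.0,"ay": 0.0,"az": 0.0},{"jaw": 0.0,"tx": 0.0,"ty": 0.0,"tz": 0.006,"ax": 0.0,"ay": 0.0,"az": 0.0},{"jaw": 0.0,"tx": 0.0,"ty": 0.0,"tz": 0.007,"ax": 0.0,"ay": 0.0,"az": 0.0},{"jaw": 0.0,"tx": 0.0,"ty": 0.0,"tz": 0.0077,"ax": 0.0,"ay": 0.0,"az": 0.0},{"jaw": 0.0,"tx": 0.0,"ty": 0.0,"tz": 0.0077,"ax": 0.0,"ay": 0.0,"az": 0.0},{"jaw": 0.0,"tx": 0.0,"ty": 0.0,"tz": 0.0077,"ax": 0.0,"ay": 0.0,"az": 0.0}])

```text
time: 13.15
tool_pos: [0.5912, 0.0469, 0.0623]
ee_rot: [3.138, 0.004, 2.825]
wrist_force: [0.3, 0.9, 2.5]
width: 0.0007
```

```bash
python3 g.py 6 0.2
```

```text
[0.5912 0.0469 0.0623] [3.138  0.0035 2.8246] [0.27 0.91 2.5 ] shift [-0.0006  0.0013 -0.1377]
```

All six are pressed. Come up and look.

>>> step_arm(steps=[{"jaw": 0.0,"tx": 0.0,"ty": 0.0,"tz": -0.02,"ax": 0.0,"ay": 0.0,"az": 0.0},{"jaw": 0.0,"tx": 0.0,"ty": 0.0,"tz": -0.05,"ax": 0.0,"ay": 0.0,"az": 0.0},{"jaw": 0.0,"tx": 0.0,"ty": 0.0,"tz": -0.09,"ax": 0.0,"ay": 0.0,"az": 0.0},{"jaw": 0.0,"tx": 0.0,"ty": 0.0,"tz": -0.13,"ax": 0.0,"ay": 0.0,"az": 0.0},{"jaw": 0.0,"tx": 0.0,"ty": 0.0,"tz": -0.15,"ax": 0.0,"ay": 0.0,"az": 0.0},{"jaw": 0.0,"tx": 0.0,"ty": 0.0,"tz": -0.15,"ax": 0.0,"ay": 0.0,"az": 0.0},{"jaw": 0.0,"tx": 0.0,"ty": 0.0,"tz": -0.15,"ax": 0.0,"ay": 0.0,"az": 0.0},{"jaw": 0.0,"tx": 0.0,"ty": 0.0,"tz": -0.15,"ax": 0.0,"ay": 0.0,"az": 0.0}])

```text
time: 13.95
tool_pos: [0.5894, 0.0464, 0.2091]
ee_rot: [3.14, -0.001, 2.825]
wrist_force: [1.1, 0.3, -0.1]
width: 0.0006
```

Run:
```python
from fit import *
print(get_obs()['tool_pos'].round(4),get_obs()['wrist_force'].round(2))
p,d=snapshot("wrist");P=cloud("wrist",d);save("w5",p)
hh=cv2.cvtColor(p,cv2.COLOR_RGB2HSV).astype(int);S,V,H=hh[...,1],hh[...,2],hh[...,0]
C=np.array([[.5146,.1273],[.4816,.0954],[.4807,.0495],[.5126,.0165],[.5586,.0157],[.5916,.0476]])
a=1.9459+np.array([6,7])*np.pi/4
disc=np.median(P[...,2][(abs(np.hypot(P[...,0]-.5366,P[...,1]-.0715)-.035)<.008)&(P[...,2]<.06)])
print("disc z",disc)
for k,c in enumerate(C):
    m=np.hypot(P[...,0]-c[0],P[...,1]-c[1])<.005; print(k+1,m.sum(),np.median(P[m],0).round(4),"rel disc +46mm:",(np.median(P[m][:,2])-disc+.046).round(4))
out=[]
for n,mm in dict(red=(S>180)&((H<10)|(H>170)),blue=(S>150)&(H>95)&(H<135)&(V>60)).items():
    m=mm&(np.hypot(P[...,0]-.5366,P[...,1]-.0715)<.08)&(P[...,2]>.04)&(P[...,2]<.08); out.append(P[m].mean(0)[:2])
print(np.array(out).round(4),fit(np.array(out),[0,5])[0])
p,d=snapshot("top");P=cloud("top",d)
for q in ["carousel","rack_c","vial_3","tape_roll","marker_a","timer","petri_0"]:
    for s in silhouettes("top",q)[:1]: print(q,np.median(P[s["pixels"]&(d>0)],0).round(3))
```

```text
[0.5894 0.0464 0.2091] [ 1.06  0.34 -0.06]
disc z 0.04453213846555565
1 91 [0.5146 0.1272 0.0526] rel disc +46mm: 0.054
2 96 [0.4816 0.0953 0.0528] rel disc +46mm: 0.0543
3 94 [0.4808 0.0494 0.0528] rel disc +46mm: 0.0543
4 85 [0.5126 0.0166 0.0526] rel disc +46mm: 0.0541
5 697 [0.5577 0.0162 0.3149] rel disc +46mm: 0.3163
6 168 [0.5911 0.0465 0.2453] rel disc +46mm: 0.2467
[[0.5148 0.1275]
 [0.5911 0.0481]] [0.53639582 0.07188543 1.94384685]
carousel [0.544 0.066 0.046]
rack_c [ 0.729 -0.086  0.042]
tape_roll [0.391 0.334 0.017]
timer [ 0.383 -0.238  0.015]
```

View pics/w5.png

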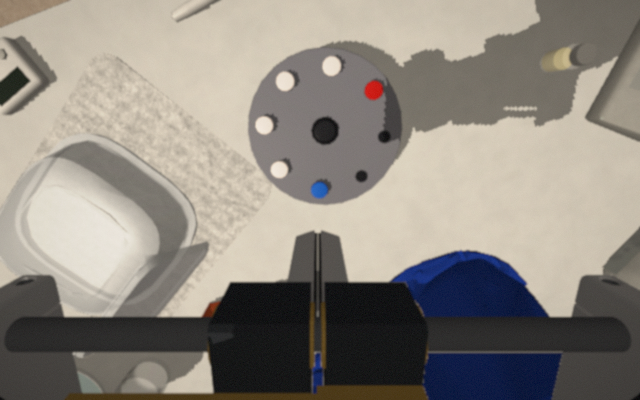

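All six caps, from red (374,90) to blue (320,189), look flush and the rack is unmoved. The gripper got into the readings for caps 5 and 6, so I'll check those again with a height filter.

Run:
```python
from h import *
p,d=snapshot("wrist");P=cloud("wrist",d)
for c in ([.5586,.0157],[.5916,.0476]):
    m=(np.hypot(P[...,0]-c[0],P[...,1]-c[1])<.005)&(P[...,2]<.1)&(P[...,2]>.03);print(m.sum(),np.median(P[m],0).round(4))
m=(abs(np.hypot(P[...,0]-.5366,P[...,1]-.0715)-.035)<.008)&(P[...,2]<.06)
print("disc",np.median(P[m][:,2]))
```

```text
74 [0.5584 0.0158 0.0528]
73 [0.5917 0.0477 0.0525]
disc 0.0446127598668663
```

All six tops stand about 8 mm above the disc, at 54 mm, so they are home. Handing in.

```bash
python3 -c "
from bench import *
print(get_obs()['qvel'].round(3)); print(close_job())"
```

```text
[ 0.001 -0.002 -0.     0.     0.     0.   ]
the job is handed in; nothing more can be done
None
```

I pressed all six caps home in order, from red through the four whites to blue, using the closed fingertips. The force readings between moves were about 3–5 N upward. The fingertips stayed low from first cap to last (TCP up to about 8 cm above the bench), then came clear to about 21 cm.

**Caps:** after pressing, the wrist depth camera put all six tops about 8 mm above the disc, roughly 54 mm over the bench, which means nearly fully down.

**Rack:** fitting the red and blue caps again put the rack within about 1 mm of where it started.

**Bystanders:** rack_c, tape_roll and timer were found within about 7 mm of their starting positions, which I put down to partial views. The arm never went near any of them.

**Checks that failed or disagreed:**
- The last top-camera check did not find vial_3, marker_a or petri_0. The vial and pen do show in the last wrist picture, but I did not measure them, and the dish went unchecked.
- My first wrist measurement was about 4 mm off because the arm was still settling. I measured again before pressing anything.

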